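Slide a graphite sample along the rail into the tester's corner pocket

TASK

On top of the blue resistivity tester, push the dark rectangular sample block flat against the long steel rail right where it is lying, and then slide it along the rail, keeping it against the rail all the way, until it sits fully home in the corner pocket at the rail's end, touching both the rail and the end stop. Use only the fingertips to push or drag it: do not pick it up or tip it. Leave the brass puck on the tester, the beaker, the amber bottle and the screwdriver as they are, and finish clear of everything.

Things in the scene. Friction and masses are not known exactly. Their poses are not given: they have to be found in the camera images.
- corner (a point): inner corner of the pocket: point on the stage top (100 mm above the table) where the rail's face (plane x=0) meets the end stop's face (plane y=0). Axes: z up; x level, square into the rail, away from the robot; y along the rail into the end stop. The stage lies at x<0, y<0. Rail, end stop and guide are fixed dark steel bars 9 mm high; the stop runs from x=0 to x=-42 mm
- guide_nose (a point): point on the stage at the pocket's mouth, on the inner face of the short guide bar that faces the rail: 40 mm from the rail, 35 mm before the end stop; axes as corner. The guide is 10 mm thick (away from the rail), with a rounded nose, and runs from here to the end stop. So the pocket is a slot 40 mm wide and 35 mm deep, open above and towards -y
- rail_start (a point): point on the stage top at the foot of the rail's face, at the rail's other end, 298 mm from corner; axes as corner. The rail is 12 mm thick
- tester: blue instrument box, 260 x 380 x 100 mm high, fixed; its top is the flat aluminium stage, 230 x 360 mm. Origin at the centre of its underside; axes as corner, which is at (60, 130, 100) mm in this frame. Behind the rail, at x=95 mm, stand two posts 22 mm high (y=30, 80 mm) and a steel cylinder 30 mm high (y=-120 mm)
- sample: loose dark grey graphite block, 36 mm along its x, 50 mm along its y (the long way), 20 mm high, about 70 g, flat on the stage; origin at the centre of its underside. Starts with its y within 0.35 rad of the rail's y, its centre 45 to 65 mm from the rail's face and 155 to 225 mm from the end stop's. Fully home, its origin is at (-18, -25, 0) mm in the frame of corner
- puck: a round brass puck, diameter 32 mm, 20 mm high, loose on the stage on the robot's side; origin at the centre of its underside; leave it alone
- beaker: an empty glass beaker, diameter 68 mm, 85 mm high, standing on the table past the end-stop end of the tester; origin at the centre of its underside; leave it alone
- reagent: an amber glass bottle, diameter 60 mm, 120 mm high, standing on the table past the other end of the tester; origin at the centre of its underside; leave it alone
- driver: a screwdriver with a black handle lying on the table near the bottle; origin at the middle of its underside; leave it alone
Not all that is in view belongs to the job. Of the things that look like the sample, the smallest one is meant.

How it is judged:
By the outcome, as a careful person would: the job done as asked, in the order asked, and still so for the second after the job is handed in, with the robot touching nothing.
It also fails if it takes over 51 s, if anything falls off the work surface, if the arm or the gripper's body presses on something with over 40 N, if the wrist force passes 120 N, or if a joint passes its speed limit or range.

ROBOT

A 7-joint arm with a two-finger parallel gripper is mounted at the origin on the work surface. World frame = base frame: x ahead of the robot, y to its left, z up, the work surface at z = 0. Lengths are in m, angles in rad, forces in N, time in s.
With the tool pointing down it reaches from about 0.4 to 0.85 m from the base axis. Payload 4.4 kg.
Tool frame: the origin (TCP) lies between the finger pads; the fingertips stand 17 mm ahead of it and the grasp point (between the pads) lies 2 mm behind it; z points along the fingers, y is the line along which they close (so a half turn about z gives the same grasp; the last joint's range is limited). The gripper opens to 94 mm and grips with 3 to 60 N. Pads are 16 mm wide; open, the fingers measure 119 mm over their backs; the gripper's body (75 mm by 177 mm) begins 78 mm behind the grasp point.
Start: joints at [1.058, 0.628, 0.038, 1.517, -0.027, 0.996, -0.02], TCP at [0.281, -0.586, 0.222] pointing down, gripper open.
Joint ranges: [-3.06, 3.06], [-0.37, 2.12], [-1.25, 1.32], [0.18, 2.47], [-1.1, 4.24], [0.23, 1.98], [-2.94, 2.94]. Speed limits (rad/s): [2.57, 2.57, 3.14, 3.14, 3.14, 3.14, 3.14].

INTERFACE

Orientations are given as a rotation vector (axis times angle).
In Python, from cell import bot gives the robot as it stands. The module is installed in compiled form; this text tells all that it offers.
- The arm moves only by the shell command python3 -m inch 'ROWS' [OPENING] [FORCE]. ROWS is JSON, a list of rows, each a list of 2 entries, a list of its own where there are three numbers: the shift along the tool's x, y, z in mm, then the turn about the tool's z in rad. A call has 1 to 8 rows; each row shifts and turns the commanded pose from where the row before left it, along the tool's axes as they then stand; what a row does not reach is not made up. A row lasts 1/12 s, in which the tool goes at most 41.7 mm and 7.16 degrees, less where a joint would pass 70% of its speed; a pose out of reach is approached as far as the arm can. A call is refused whole if a number of a shift passes 41.7 or a number of a turn 0.125, either way. A call with a gripper value outside its range is refused whole. OPENING is the opening, from -1 (shut) to 1 (fully open), set as the call begins (- or left out, the last holds). The fingers move at their own pace and stop on an object; FORCE is the grip in N (left out, the last holds). Time passes only in rows, so rows that do not move let the fingers close. It gives the time, the measured TCP pose, the force, the opening and the grip force at its end, in the units of the state.
- bot.observe(): the state, without advancing time (a new reading comes with each control period).
- bot.grab_frame(name): name is "scene" or "top" or "wrist"; returns a dict with "frame" (420x560x3 uint8, blue, green, red), "mtx" (3x3 intrinsics, pixels), "R" (3x3) and "t" (3): a world point X has camera coordinates R X + t. Camera axes: x right, y down, z forward; pixel columns grow to the right and rows downward; lengths in m; the calibration is good to about 2 mm. A picture is of the moment at which its call begins. There is no depth.
- bot.sign_off(): hands the job in; it is judged then, once.
The state is a dict: "clock": time; "q": joint angles; "joint_velocities": joint speeds; "joint_torque": joint torques, N m; "tcp_pos": TCP position; "eef_rot": TCP orientation; "ft_force": force on the tool from outside, world axes, zero at the start; "torque": the same for the moment, N m; "finger_gap": opening from 0.0 (shut) to 1.0 (fully open); "grip_force": force on a finger pad.
Only numpy, scipy, OpenCV 4.12 (cv2) and the standard library are available. Lean on these libraries where they do the work, as an engineer would, in place of code of your own. Each camera call takes 0.05 s, during which the arm holds its last target. There are 200 camera calls.

## Working session

There is one attempt and no reset: what is moved stays moved. The work goes in short steps, Python scripts to look and compute and a shell command to move; the robot and the scene stay as the last step left them, time stands still between calls to the robot, and variables do not carry over. Pictures are saved under pics/ and viewed, at most 10 in all, crops included, and the job is handed in when it is done.

```bash
mkdir -p pics; cat > h.py <<'E'
import numpy as np,cv2
from cell import bot
from scipy.spatial.transform import Rotation as Ro
def ray(f,u,v,z):
    K,R,t=map(np.array,(f["mtx"],f["R"],f["t"])); d=R.T@np.linalg.solve(K,[u,v,1.]); c=-R.T@t
    return c+d*(z-c[2])/d[2]
def px(f,X):
    p=np.array(f["mtx"])@(np.array(f["R"])@np.array(X)+np.array(f["t"])); return p[:2]/p[2]
E
python3 - <<'E'
from h import *
print({k:np.round(v,3) for k,v in bot.observe().items()})
for n in("scene","top"):
    f=bot.grab_frame(n); cv2.imwrite(f"pics/{n}0.png",f["frame"]); print(n,-np.array(f["R"]).T@f["t"])
E
```

```text
{'clock': np.float64(0.0), 'q': array([ 1.058,  0.629,  0.038,  1.518, -0.027,  0.996, -0.02 ]), 'joint_velocities': array([ 0.001, -0.003, -0.001,  0.   ,  0.001,  0.001, -0.001]), 'joint_torque': array([-0.0000e+00, -5.4971e+01,  1.1430e+00, -1.8663e+01, -5.2000e-02,
        2.4000e-02,  0.0000e+00]), 'tcp_pos': array([ 0.281, -0.586,  0.222]), 'eef_rot': array([-3.062e+00, -6.960e-01,  1.000e-03]), 'ft_force': array([-0.092,  0.022,  0.387]), 'torque': array([-0.017, -0.035,  0.005]), 'grip_force': np.float64(0.0), 'finger_gap': np.float64(1.0)}
scene [1.16370287 0.44270572 1.11468775]
top [0.4361288  0.01567294 1.13009768]
```

View pics/top0.png

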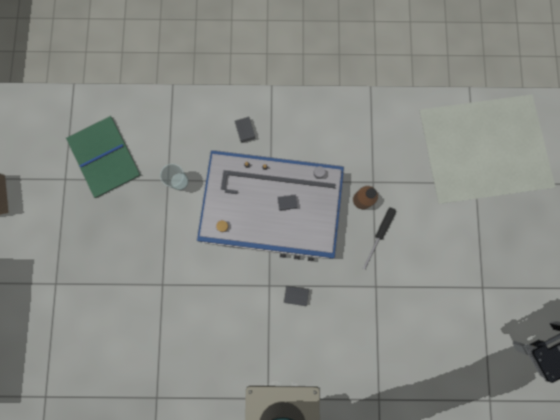

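View pics/scene0.png

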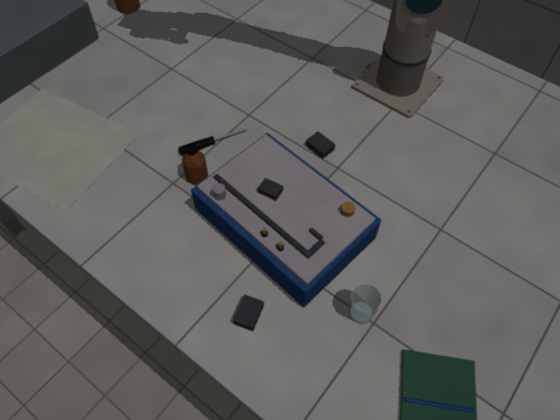

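Three dark blocks can be seen in the top view: (288,203) on the tester stage, (245,129) on the table behind it and (296,296) on the table in front. The one at (288,203) lies on the stage 45–65 mm from the rail and looks smallest, so it should be the sample. I'll measure all three and confirm in a crop. The corner pocket is at about (228,177), with the end stop on the left, which is world +y.

```bash
cat >> h.py <<'E'
def dark(f,thr,box,s=4):
    u0,v0,u1,v1=box; g=cv2.cvtColor(f["frame"],cv2.COLOR_BGR2GRAY)[v0:v1,u0:u1]
    g=cv2.resize(g,None,fx=s,fy=s,interpolation=cv2.INTER_CUBIC)
    c,_=cv2.findContours((g<thr).astype(np.uint8),cv2.RETR_EXTERNAL,cv2.CHAIN_APPROX_NONE)
    return [(x[:,0,:]+.5)/s-.5+[u0,v0] for x in c if cv2.contourArea(x)>20*s*s]
def rect(f,c,z):
    P=np.array([ray(f,u,v,z)[:2] for u,v in c]); return P,cv2.minAreaRect((P*1000).astype(np.float32))
E
python3 - <<'E'
from h import *
f=bot.grab_frame("top")
g=cv2.cvtColor(f["frame"],cv2.COLOR_BGR2GRAY); print(g[196:210,276:302:2]); print(g[165:195:2,222:232])
for z,b in((.109,(212,160,342,240)),(.02,(225,110,265,150)),(.02,(275,280,320,312))):
    for thr in (85,105):
        for c in dark(f,thr,b):
            P,r=rect(f,c,z); print(z,thr,np.round(c.mean(0)),np.round(r[0],1),np.round(r[1],1),round(r[2],1))
for z,n in((.1,"stage"),):
    h=cv2.cvtColor(f["frame"],cv2.COLOR_BGR2HSV); m=cv2.inRange(h,(105,120,40),(125,255,255)); m[:, :190]=0; m[:,350:]=0
    c=max(cv2.findContours(m,cv2.RETR_EXTERNAL,cv2.CHAIN_APPROX_NONE)[0],key=cv2.contourArea)[:,0]
    print(n,rect(f,c,z)[1])
cv2.imwrite("pics/crop.png",cv2.resize(f["frame"][110:310,190:350],None,fx=3.0,fy=3.0,interpolation=cv2.INTER_CUBIC))
E
```

```text
[[150 128 121 115 100  96  92  85  81  83 112 141 152]
 [149 104  92  87  83  82  81  79  79  80  97 135 152]
 [148  94  81  79  79  79  79  79  79  79  94 131 151]
 [148  94  79  80  79  79  79  78  79  79  92 120 149]
 [149  99  79  79  80  80  79  79  79  79  88 112 148]
 [148  99  80  79  79  79  79  78  79  79  84 111 148]
 [148 100  80  79  79  78  79  79  79  78  84 110 148]
 [150 108  79  80  79  79  78  79  78  79  83 109 146]
 [150 118  80  79  79  78  79  78  78  78  82 105 140]
 [151 122  80  79  79  79  78  79  79  79  83 102 136]
 [151 124  81  79  79  79  79  79  79  77  80 100 135]
 [152 128  83  80  80  78  78  77  79  74  77 100 135]
 [153 131  82  77  77  75  73  84  93  95  99 113 137]
 [154 134  80  76  79  88  98 119 133 134 135 139 146]]
[[151 151 151 151 150 150 150 151 151 151]
 [153 153 152 153 152 152 151 151 151 151]
 [150 144 140 142 144 145 146 146 147 149]
 [140 117  96  89  91  92  92  93  97 103]
 [128 100  84  82  84  81  79  79  79  79]
 [124  93  81  79  77  80  87  97 102  99]
 [117  90  80  79  78  91 112 134 147 150]
 [108  87  80  79  81 102 13
[... 308 characters left out ...]
13 104]]
0.109 85 [287. 203.] [604.8  -7.2] [33.8 46.8] 8.5
0.109 85 [338. 210.] [ 587.7 -145.2] [  5.4 165. ] 83.2
0.109 85 [269. 181.] [646.5  19.3] [303.7  56.6] 83.8
0.109 105 [288. 203.] [605.3  -8.5] [38.3 53.8] 8.8
0.109 105 [321. 176.] [679.5 -99.5] [13.  33.4] 16.9
0.109 105 [270. 181.] [645.8  19.7] [308.7  61.4] 83.4
0.109 105 [322. 185.] [ 656.6 -102.6] [295.4 145.9] 39.4
0.02 85 [245. 130.] [841.9 120.3] [70.  44.5] 17.0
0.02 105 [246. 130.] [842.7 118.7] [75.  51.7] 17.3
0.02 85 [296. 295.] [352.3 -36.6] [64.2 45.9] 81.2
0.02 105 [297. 295.] [352.4 -38.2] [73.7 51.2] 81.8
stage ((484.52117919921875, 50.28825378417969), (364.35235595703125, 9.207499504089355), 83.92744445800781)
```

View pics/crop.png

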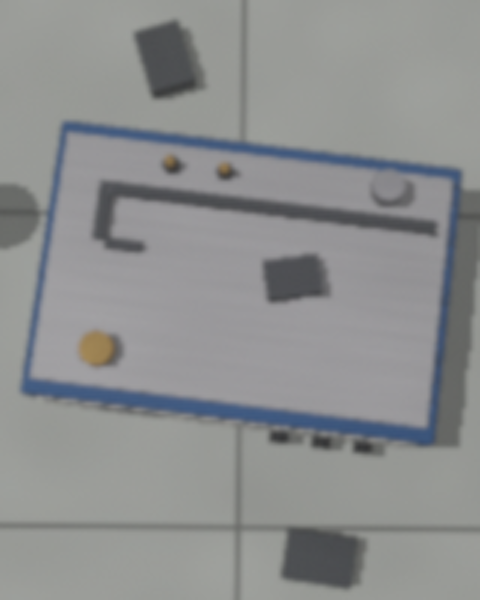

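The crop confirms it. The block on the stage measures about 36×50 mm, while the two on the table measure about 48×69 mm, so the stage block is the sample. The pocket is at crop (100,190)–(145,245). Next I move over the stage, lined up with the rail, with the gap at about 20 mm.

```bash
python3 -m inch '[[[0,0,-16],0.112],[[0,0,-16],0.112],[[0,0,-16],0.112],[[0,0,-16],0.112],[[0,0,-16],0.11]]' -0.57 && python3 -m inch '[[[12,-36,0],0],[[12,-36,0],0],[[12,-36,0],0],[[12,-36,0],0],[[12,-36,0],0],[[12,-36,0],0],[[12,-36,0],0],[[12,-36,0],0]]' && python3 -m inch '[[[12,-36,0],0],[[12,-36,0],0],[[12,-36,0],0],[[12,-36,0],0],[[12,-36,0],0],[[12,-36,0],0],[[12,-36,0],0],[[12,-36,0],0]]' && python3 -m inch '[[[0,0,0],0],[[0,0,0],0],[[0,0,0],0]]'
python3 - <<'E'
from h import *
f=bot.grab_frame("wrist"); cv2.imwrite("pics/w1.png",f["frame"]); s=bot.observe();print(s["clock"],s["q"].round(2),s["tcp_pos"],Ro.from_rotvec(s["eef_rot"]).as_matrix().round(3),s["finger_gap"])
print(-np.array(f["R"]).T@f["t"])
E
```

```text
clock: 0.57
tcp_pos: [0.2808, -0.5859, 0.3028]
eef_rot: [-3.135, 0.183, 0.0]
ft_force: [-0.0, 0.5, 0.3]
finger_gap: 0.68
grip_force: 0.0
clock: 1.23
tcp_pos: [0.4086, -0.3088, 0.3024]
eef_rot: [-3.137, 0.175, 0.0]
ft_force: [0.4, 0.7, -0.1]
finger_gap: 0.216
grip_force: 0.0
clock: 1.9
tcp_pos: [0.5359, -0.0332, 0.3024]
eef_rot: [3.137, -0.175, -0.0]
ft_force: [0.6, 0.4, -0.4]
finger_gap: 0.218
grip_force: 0.0
clock: 2.15
tcp_pos: [0.5351, -0.0358, 0.3022]
eef_rot: [3.136, -0.175, -0.002]
ft_force: [-0.6, -0.2, -0.4]
finger_gap: 0.218
grip_force: 0.0
2.2 [-0.03  0.38  0.07  1.73 -0.03  1.04 -1.64] [ 0.53497839 -0.03665107  0.30231154] [[ 0.994 -0.113 -0.001]
 [-0.113 -0.994 -0.001]
 [-0.001  0.001 -1.   ]] 0.21431582711376052
[ 0.61589472 -0.04478051  0.46448061]
```

View pics/w1.png

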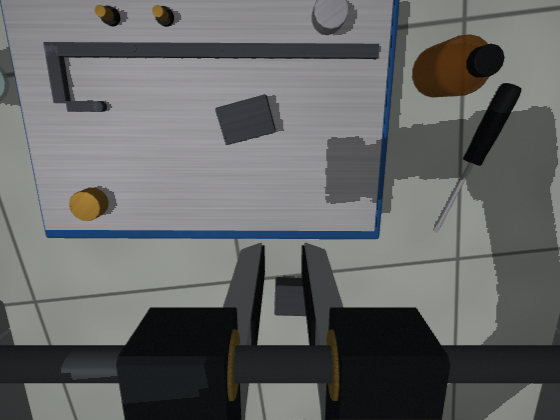

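The wrist view shows the whole job: the rail from (45,50) to (378,50), the pocket at (65,57)–(105,105), the sample at (246,119) and the puck at (89,204). Now I measure precisely.

```bash
cat > meas.py <<'E'
from h import *
def rail(f,u0,u1,v0,v1,cu,cv):
    g=cv2.cvtColor(f["frame"],cv2.COLOR_BGR2GRAY).astype(float)
    def down(col,r):  # last dark->bright crossing scanning along line
        d=np.where(col<95)[0]; i=d[-1]
        return r+i+(95-col[i])/(col[i+1]-col[i])
    A=np.array([ray(f,u,down(g[v0:v1,u],v0),.1)[:2] for u in range(u0,u1,3)])
    l=cv2.fitLine(A.astype(np.float32),cv2.DIST_HUBER,0,1e-4,1e-4).ravel()
    y=l[:2]*np.sign(l[1]); x=np.array([y[1],-y[0]])
    B=np.array([ray(f,down(g[v,cu[0]:cu[1]],cu[0]),v,.1)[:2] for v in range(*cv)])
    c=l[2:]; c=c+y*((np.median(B@y))-c@y)
    return c,x,y
E
python3 - <<'E'
from meas import *
f=bot.grab_frame("wrist")
c,x,y=rail(f,115,370,40,72,(45,90),(66,92))
print("corner",c,"yaw",np.degrees(np.arctan2(-y[0],y[1])))
rs=c-298e-3*y; print("rail start px",px(f,[*rs,.1]),"guide nose",px(f,[*(c-.04*x-.035*y),.1]),"corner px",px(f,[*c,.1]))
loc=lambda P:np.round(((np.array(P)[:2]-c)@np.array([x,y]).T)*1000,1)
for thr in (75,90,100):
  for k in dark(f,thr,(190,80,300,160)):
    P,r=rect(f,k,.12); b=cv2.boxPoints(r)/1000; print(thr,"sample top c",loc(np.array(r[0])/1000),np.round(r[1],1),r[2],[loc(p) for p in b])
print("TCP",loc(bot.observe()["tcp_pos"]))
s=bot.observe()["tcp_pos"]; print("tip px",px(f,[s[0],s[1],s[2]-.017]))
h=cv2.cvtColor(f["frame"],cv2.COLOR_BGR2HSV); m=cv2.inRange(h,(12,110,90),(30,255,255)); m[:150]=0;m[:,160:]=0
u,v=cv2.minEnclosingCircle(max(cv2.findContours(m,0,2)[0],key=cv2.contourArea))[0]; print("puck",loc(ray(f,u,v,.112)))
E
```

```text
corner [0.68194096 0.15394136] yaw -6.741005
rail start px [377.95568172  58.69538331] guide nose [108.71134706 101.1460196 ] corner px [66.40686581 57.28268654]
75 sample top c [ -56.6 -171.2] [36.2 51.2] 8.3033447265625 [array([ -80.8, -151.2]), array([ -67.5, -200.7]), array([ -32.5, -191.3]), array([ -45.8, -141.8])]
90 sample top c [ -55.7 -174.8] [36.6 59.2] 8.27219295501709 [array([ -81., -151.]), array([ -65.7, -208.2]), array([ -30.4, -198.7]), array([ -45.7, -141.5])]
100 sample top c [ -55.7 -174.8] [36.8 59.6] 8.371245384216309 [array([ -81.2, -150.9]), array([ -65.6, -208.4]), array([ -30.1, -198.8]), array([ -45.7, -141.3])]
TCP [-123.5 -206.9]
tip px [282.85195231 257.64252221]
puck [-144.5   -0.7]
```

Everything agrees: block 36×51 mm, rail start within 1 px of 298 mm, guide nose where expected. The sample centre is at (-56.6, -171.2) in the corner frame, 15° off the rail. Next I go down behind it and push it square into the rail.

```bash
python3 -m inch '[[[8,-18,20],0],[[7,-18,25],0],[[0,0,35],0],[[0,0,35],0],[[0,0,30],0],[[0,0,20],0],[[0,0,15],0],[[0,0,0],0]]' && python3 -m inch '[[[6,0,0],0],[[6,0,0],0],[[6,0,0],0],[[5,0,0],0],[[5,0,0],0],[[5,0,0],0],[[4,0,0],0],[[4,0,0],0]]' && python3 -m inch '[[[3,0,0],0],[[3,0,0],0],[[3,0,0],0],[[3,0,0],0],[[2,0,0],0],[[2,0,0],0],[[0,0,0],0],[[0,0,0],0]]'
cat >> meas.py <<'E'
C=np.array([0.68194,0.15394]);Y=np.array([np.sin(np.radians(6.741)),np.cos(np.radians(6.741))]);X=np.array([Y[1],-Y[0]])
loc=lambda P:np.round(((np.array(P)[:2]-C)@np.array([X,Y]).T)*1000,1)
def st():
    s=bot.observe(); F=s["ft_force"]; print(round(s["clock"],2),"TCP",loc(s["tcp_pos"]),s["tcp_pos"][2].round(4),"F rail axes",np.round([F[:2]@X,F[:2]@Y,F[2]],1),"q7",s["q"][6].round(2))
E
python3 -c "
from meas import *; st(); f=bot.grab_frame('wrist'); cv2.imwrite('pics/w2.png',f['frame'])"
```

```text
clock: 2.92
tcp_pos: [0.5519, -0.0029, 0.1197]
eef_rot: [3.135, -0.179, -0.009]
ft_force: [-1.0, 0.7, 0.5]
finger_gap: 0.213
grip_force: 0.0
clock: 3.58
tcp_pos: [0.5956, -0.0055, 0.1226]
eef_rot: [3.137, -0.175, -0.0]
ft_force: [-0.6, -0.0, 0.4]
finger_gap: 0.216
grip_force: 0.3
clock: 4.25
tcp_pos: [0.6114, -0.0073, 0.1225]
eef_rot: [-3.137, 0.175, -0.0]
ft_force: [0.2, 0.5, -0.3]
finger_gap: 0.218
grip_force: 0.0
4.25 TCP [ -51.2 -168.4] 0.1225 F rail axes [ 0.1  0.6 -0.3] q7 -1.68
```

View pics/w2.png

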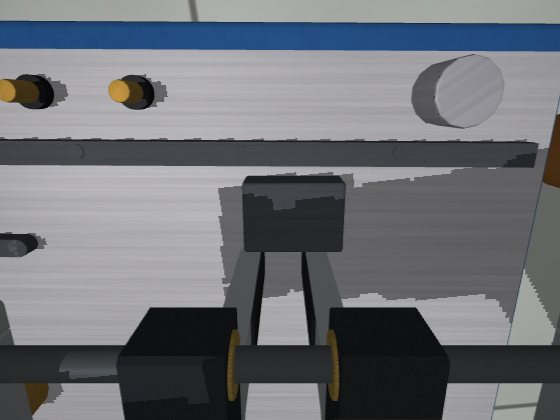

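The block at (293,213) sits squarely across both fingertips, about 7 mm short of the rail. I continue in small steps until it makes contact.

```bash
python3 -m inch '[[[2,0,0],0],[[2,0,0],0],[[1,0,0],0],[[1,0,0],0],[[1,0,0],0],[[0,0,0],0],[[0,0,0],0]]' && python3 -c "
from meas import *; st()" && python3 -m inch '[[[1,0,0],0],[[1,0,0],0],[[0,0,0],0],[[0,0,0],0]]' && python3 -c "
from meas import *; st()"
```

```text
clock: 4.88
tcp_pos: [0.6178, -0.008, 0.1224]
eef_rot: [-3.137, 0.175, 0.001]
ft_force: [-1.2, -0.0, 1.2]
finger_gap: 0.215
grip_force: 0.7
4.88 TCP [ -44.7 -168.4] 0.1224 F rail axes [-1.1 -0.2  1.2] q7 -1.68
clock: 5.22
tcp_pos: [0.618, -0.008, 0.1223]
eef_rot: [-3.137, 0.175, 0.007]
ft_force: [-6.2, 0.7, 4.1]
finger_gap: 0.216
grip_force: 2.9
5.22 TCP [ -44.5 -168.3] 0.1223 F rail axes [-6.2 -0.   4.1] q7 -1.68
```

It is in contact at 6 N, with TCP x = -44.5 as predicted. I back off, lift, turn 90° and narrow the fingers, then check the block.

```bash
python3 -m inch '[[[-3,0,0],0],[[-20,0,0],0],[[-10,0,-30],0],[[0,30,-35],0],[[0,35,-35],0],[[0,0,0],0],[[0,0,0],0]]' -0.92
python3 - <<'E'
from meas import *
st(); f=bot.grab_frame("wrist"); cv2.imwrite("pics/w3.png",f["frame"])
p=px(f,[*(C-.018*X-.170*Y),.12]); print(p)
b=[int(p[0]-70),int(p[1]-15),int(p[0]+70),int(p[1]+75)]
g=cv2.cvtColor(f["frame"],cv2.COLOR_BGR2GRAY)
m=lambda x,y,z=.12:px(f,[*(C+x*X+y*Y),z]).round(0)
print([m(x,y) for x,y in((0,-.145),(0,-.195),(-.036,-.145),(-.036,-.195))], "rail foot",m(0,-.25,.1))
E
```

```text
clock: 5.8
tcp_pos: [0.5829, -0.0636, 0.2158]
eef_rot: [3.135, -0.181, 0.01]
ft_force: [0.0, 0.7, -1.3]
finger_gap: 0.034
grip_force: 0.0
5.8 TCP [ -72.9 -227.6] 0.2158 F rail axes [-0.   0.7 -1.3] q7 -1.6
[202.73120168 143.15701942]
[array([166., 117.]), array([236., 118.]), array([170., 168.]), array([238., 168.])] rail foot [312. 117.]
```

View pics/w3.png

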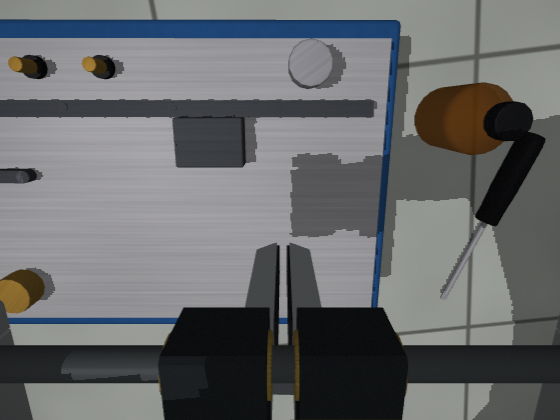

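The block spans (174–245, 117–167), flush with the rail face, with y from about -201 to -151. Next I turn the tool 90° and place the fingertips behind its trailing end.

```bash
python3 -m inch '[[[27,0,0],0],[[26,0,0],0],[[0,0,0],-0.121],[[0,0,0],-0.121],[[0,0,0],-0.121],[[0,0,0],-0.121],[[0,0,0],-0.121],[[0,0,0],-0.121]]' && python3 -m inch '[[[0,0,0],-0.121],[[0,0,0],-0.121],[[0,0,0],-0.121],[[0,0,0],-0.121],[[0,0,0],-0.121],[[0,0,0],-0.121],[[0,0,0],-0.114],[[0,0,0],0]]' && python3 -m inch '[[[0,0,0],0]]'
python3 - <<'E'
from meas import *
st(); print("yaw rel rail y deg", np.degrees(np.arctan2(*(lambda v:(v[:2]@X*-1,v[:2]@Y))(Ro.from_rotvec(bot.observe()["eef_rot"]).as_matrix()[:,0]))))
E
```

```text
clock: 6.52
tcp_pos: [0.6334, -0.0646, 0.2117]
eef_rot: [-2.988, -0.963, 0.002]
ft_force: [-0.2, -0.7, -0.1]
finger_gap: 0.046
grip_force: 0.0
clock: 7.18
tcp_pos: [0.6333, -0.0648, 0.2119]
eef_rot: [-2.339, -2.093, -0.0]
ft_force: [-0.3, -0.0, -0.3]
finger_gap: 0.04
grip_force: 0.0
clock: 7.27
tcp_pos: [0.6334, -0.0653, 0.2123]
eef_rot: [-2.346, -2.086, 0.0]
ft_force: [-1.0, -0.1, 1.0]
finger_gap: 0.041
grip_force: 0.0
7.27 TCP [ -22.4 -223.5] 0.2123 F rail axes [-0.9 -0.2  1. ] q7 -0.29
yaw rel rail y deg 0.004257874709163544
```

The yaw is aligned and the TCP is at (-22.4, -223.5). I lower the tool and start pushing along the rail with a slight bias into it.

```bash
python3 -m inch '[[[0,0,35],0],[[0,0,30],0],[[0,0,15],0],[[0,0,10],0],[[0,0,0],0],[[5,0,0],0],[[4,0,0],0],[[3,0,0],0]]' && python3 -m inch '[[[3,0.1,0],0],[[3,0.1,0],0],[[3,0.1,0],0],[[3,0.1,0],0],[[4,0.1,0],0],[[4,0.1,0],0],[[4,0.1,0],0],[[0,0,0],0]]' && python3 -c "
from meas import *; st(); f=bot.grab_frame('wrist'); cv2.imwrite('pics/w4.png',f['frame'])"
```

```text
clock: 7.93
tcp_pos: [0.6363, -0.0535, 0.1251]
eef_rot: [2.345, 2.088, 0.004]
ft_force: [0.5, 0.5, 0.8]
finger_gap: 0.042
grip_force: 0.0
clock: 8.6
tcp_pos: [0.6387, -0.0294, 0.1236]
eef_rot: [-2.345, -2.09, -0.001]
ft_force: [-0.3, -0.2, -0.0]
finger_gap: 0.04
grip_force: 0.0
8.6 TCP [ -21.4 -187.2] 0.1236 F rail axes [-0.3 -0.2 -0. ] q7 -0.39
```

View pics/w4.png

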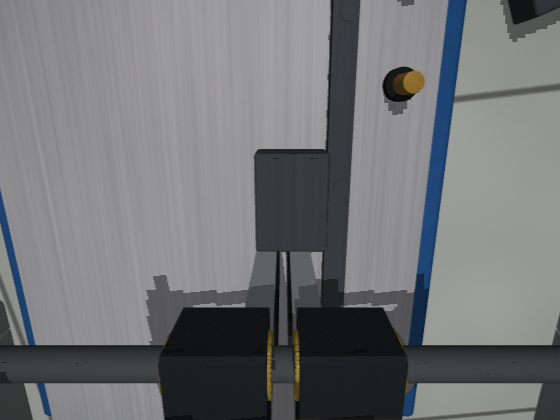

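The block at (292,200) is square on the fingertips and still against the rail, whose face is at about u=327. I continue.

```bash
python3 -m inch '[[[4,0.1,0],0],[[5,0.2,0],0],[[5,0.2,0],0],[[5,0.2,0],0],[[5,0.2,0],0],[[5,0.2,0],0],[[5,0.2,0],0],[[4,0.2,0],0]]' && python3 -c "
from meas import *; st()" && python3 -m inch '[[[4,0.2,0],0],[[5,0.2,0],0],[[5,0.2,0],0],[[5,0.2,0],0],[[5,0.2,0],0],[[5,0.2,0],0],[[4,0.2,0],0],[[3,0.2,0],0]]' && python3 -c "
from meas import *; st()
f=bot.grab_frame('wrist'); cv2.imwrite('pics/w5.png',f['frame'])"
```

```text
clock: 9.32
tcp_pos: [0.6445, 0.0074, 0.1236]
eef_rot: [-2.346, -2.089, -0.0]
ft_force: [-0.8, -0.6, -0.4]
finger_gap: 0.042
grip_force: 0.2
9.32 TCP [ -19.9 -149.9] 0.1236 F rail axes [-0.7 -0.7 -0.4] q7 -0.44
clock: 9.98
tcp_pos: [0.6503, 0.0429, 0.1236]
eef_rot: [-2.346, -2.089, -0.0]
ft_force: [-0.7, -0.2, -0.4]
finger_gap: 0.039
grip_force: 0.3
9.98 TCP [ -18.4 -114. ] 0.1236 F rail axes [-0.7 -0.3 -0.4] q7 -0.49
```

View pics/w5.png

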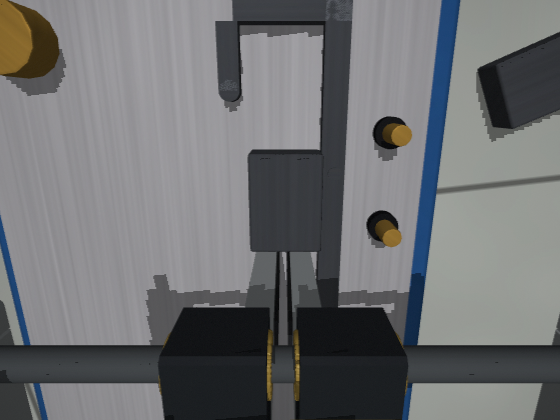

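The block at (285,200) is flush with the rail face at u≈321 and lines up with the slot, whose inner edge is at u≈240. I push it into the pocket and slow down at the end.

```bash
python3 -m inch '[[[3,0.1,0],0],[[5,0.1,0],0],[[5,0.1,0],0],[[5,0.1,0],0],[[5,0.1,0],0],[[5,0.1,0],0],[[5,0.1,0],0],[[4,0.1,0],0]]' && python3 -m inch '[[[4,0.1,0],0],[[3,0.1,0],0],[[3,0.1,0],0],[[2,0.1,0],0],[[2,0.1,0],0],[[1,0.1,0],0],[[0,0,0],0]]' && python3 -c "
from meas import *; st()" && python3 -m inch '[[[1,0,0],0],[[1,0,0],0],[[1,0,0],0],[[0,0,0],0],[[0,0,0],0]]' && python3 -c "
from meas import *; st()"
```

```text
clock: 10.7
tcp_pos: [0.6554, 0.0797, 0.1236]
eef_rot: [-2.346, -2.089, -0.0]
ft_force: [-0.8, 0.4, -0.2]
finger_gap: 0.042
grip_force: 0.3
clock: 11.28
tcp_pos: [0.6578, 0.0939, 0.1236]
eef_rot: [-2.346, -2.089, -0.001]
ft_force: [0.1, 0.2, -0.5]
finger_gap: 0.039
grip_force: 0.0
11.28 TCP [-16.9 -62.4] 0.1236 F rail axes [ 0.1  0.2 -0.5] q7 -0.55
clock: 11.7
tcp_pos: [0.6581, 0.0968, 0.1237]
eef_rot: [-2.346, -2.089, -0.001]
ft_force: [0.1, 0.5, -0.4]
finger_gap: 0.042
grip_force: 0.0
11.7 TCP [-17.  -59.6] 0.1237 F rail axes [ 0.   0.5 -0.4] q7 -0.56
```

```bash
python3 -m inch '[[[1,0.1,0],0],[[0,0,0],0],[[0,0,0],0]]' && python3 -m inch '[[[0.7,0,0],0],[[0,0,0],0],[[0,0,0],0]]' && python3 -m inch '[[[0.7,0,0],0],[[0,0,0],0],[[0,0,0],0]]' && python3 -c "
from meas import *; st()
f=bot.grab_frame('wrist'); cv2.imwrite('pics/w6.png',f['frame'])"
```

```text
clock: 11.95
tcp_pos: [0.6582, 0.0977, 0.1236]
eef_rot: [-2.346, -2.089, -0.0]
ft_force: [0.1, 0.1, 0.5]
finger_gap: 0.038
grip_force: 0.0
clock: 12.2
tcp_pos: [0.6583, 0.0983, 0.1236]
eef_rot: [-2.346, -2.089, -0.0]
ft_force: [-0.1, -0.2, -0.1]
finger_gap: 0.043
grip_force: 0.0
clock: 12.45
tcp_pos: [0.6584, 0.099, 0.1236]
eef_rot: [-2.346, -2.089, -0.0]
ft_force: [-0.1, -0.4, -0.3]
finger_gap: 0.041
grip_force: 0.0
12.45 TCP [-17.  -57.3] 0.1236 F rail axes [-0.1 -0.4 -0.3] q7 -0.56
```

View pics/w6.png

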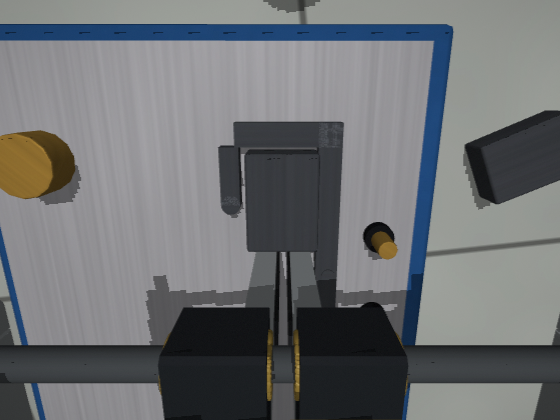

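The block is in the pocket at (282,200) with about 1 mm left to the end stop (v≈147) and no force yet. I push in fine steps until contact.

```bash
for i in 1; do python3 -m inch '[[[0.7,0.1,0],0],[[0,0,0],0],[[0,0,0],0]]'; python3 -m inch '[[[0.7,0.1,0],0],[[0,0,0],0],[[0,0,0],0]]'; done | grep -E "ft|tcp"; python3 -c "
from meas import *; st()"; python3 -m inch '[[[0.7,0.1,0],0],[[0,0,0],0],[[0,0,0],0]]' | grep -E "ft|tcp"; python3 -c "
from meas import *; st()"
```

```text
tcp_pos: [0.6585, 0.0997, 0.1236]
ft_force: [1.4, 0.5, 0.0]
tcp_pos: [0.6587, 0.1003, 0.1236]
ft_force: [-0.3, -0.2, 0.0]
13.0 TCP [-16.8 -56. ] 0.1236 F rail axes [-0.3 -0.2  0. ] q7 -0.56
tcp_pos: [0.6588, 0.1009, 0.1235]
ft_force: [0.1, -0.7, -0.6]
13.25 TCP [-16.8 -55.4] 0.1235 F rail axes [ 0.2 -0.7 -0.6] q7 -0.56
```

```bash
python3 -m inch '[[[0.7,0.1,0],0],[[0,0,0],0],[[0,0,0],0]]'| grep -E "ft|tcp"; python3 -m inch '[[[0.7,0,0],0],[[0,0,0],0],[[0,0,0],0]]' | grep -E "ft|tcp"; python3 -m inch '[[[0.7,0,0],0],[[0,0,0],0],[[0,0,0],0]]' | grep -E "ft|tcp"; python3 -c "
from meas import *; st()"
```

```text
tcp_pos: [0.6589, 0.1009, 0.1236]
ft_force: [-1.1, -2.1, 2.0]
tcp_pos: [0.6588, 0.101, 0.1235]
ft_force: [-3.1, -5.0, 2.3]
tcp_pos: [0.6589, 0.101, 0.1236]
ft_force: [-2.8, -5.9, 3.8]
14.0 TCP [-16.7 -55.3] 0.1236 F rail axes [-2.  -6.2  3.8] q7 -0.57
```

The block is firmly against the stop (6 N) and presses on the rail (2 N). I back straight off, lift and inspect.

```bash
python3 -m inch '[[[-1,0,0],0],[[-1,0,0],0],[[-4,0,0],0],[[-15,0,0],0],[[-20,0,-20],0],[[-20,0,-35],0],[[-10,0,-35],0],[[0,0,0],0]]' | grep tcp
python3 - <<'E'
from meas import *
st(); f=bot.grab_frame("wrist")
p=px(f,[*(C-.02*X-.025*Y),.11]).astype(int); print(p)
u0,v0=max(p[0]-70,0),max(p[1]-55,0); cv2.imwrite("pics/w7.png",cv2.resize(f["frame"][v0:v0+120,u0:u0+140],None,fx=5,fy=5,interpolation=cv2.INTER_CUBIC)); print(u0,v0)
E
```

```text
tcp_pos: [0.6556, 0.029, 0.2207]
14.67 TCP [ -11.5 -127.1] 0.2207 F rail axes [ 1.2  0.4 -0.5] q7 -0.43
[269  74]
199 19
```

View pics/w7.png

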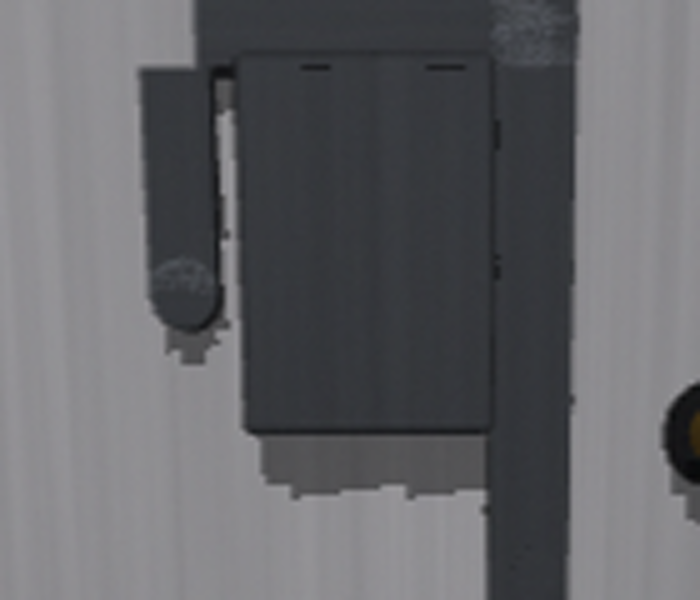

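The block sits square in the pocket, touching the end stop along its top edge (crop v≈55) and the rail along u≈492, with the 4 mm clearance on the guide side. I do one numeric check against the expected home pose.

```bash
python3 - <<'E'
from meas import *
f=bot.grab_frame("wrist"); st()
g=cv2.cvtColor(f["frame"],cv2.COLOR_BGR2GRAY).astype(float)
P=lambda x,y,z:np.round(px(f,[*(C+x*.001*X+y*.001*Y),z]),1)
print("pred nose top",P(-45,-35,.109),"block trailing top",P(-18,-50,.12),"block left top",P(-36,-30,.12),"guide inner top",P(-40,-20,.109),"rail back top",P(12,-25,.109),"stop back?",P(-20,10,.109))
v0=int(P(-18,-50,.12)[1]);u0=int(P(-18,-50,.12)[0]); print("col at block",v0-10,g[v0-10:v0+18,u0].round())
n=P(-45,-35,.109).astype(int); print("col at nose",n[1]-10,g[n[1]-10:n[1]+12,n[0]].round())
l=P(-36,-30,.12).astype(int); print("row left",l[0]-14,g[l[1],l[0]-14:l[0]+8].round())
r=P(12,-25,.109).astype(int); print("row rail back",r[0]-8,g[r[1],r[0]-8:r[0]+8].round())
E
```

```text
14.77 TCP [ -15.  -124.8] 0.2154 F rail axes [ 0.4  0.3 -0.3] q7 -0.43
pred nose top [238.3  91.6] block trailing top [275.2 113.1] block left top [249.1  83.5] guide inner top [244.5  69.7] rail back top [316.6  76.9] stop back? [271.8  23.5]
col at block 103 [ 54.  55.  54.  49.  36.  67.  83.  84.  83.  83.  83.  83.  83.  83.
  84.  83. 143. 142. 144. 144. 144. 143. 142. 143. 143. 143. 143. 144.]
col at nose 81 [ 56.  56.  55.  54.  53.  45.  69.  79.  80.  80.  98.  98.  98. 140.
 140. 140. 140. 140. 141. 140. 141. 140.]
row left 235 [ 56.  56.  55.  55.  55.  56.  56.  55.  55.  36.  34.  74. 131. 144.
 119.  69.  53.  57.  57.  57.  55.  56.]
row rail back 308 [ 55.  55.  55.  55.  54.  53.  54.  54.  56. 128. 139. 137. 139. 143.
 141. 142.]
```

The guide nose and the block edge show the same image offset (-5.6 and -6.0 px), and the lateral edges match within 0.5 px, so the block is home to about 0.3 mm. I raise clear and hand in.

```bash
python3 -m inch '[[[0,0,-30],0],[[0,0,-35],0],[[0,0,-30],0],[[0,0,0],0],[[0,0,0],0],[[0,0,0],0],[[0,0,0],0]]' && python3 -c "
from meas import *; st(); print(bot.sign_off())"
```

```text
clock: 15.35
tcp_pos: [0.6499, 0.0326, 0.3062]
eef_rot: [-2.344, -2.088, 0.005]
ft_force: [-0.3, 0.1, -0.4]
finger_gap: 0.041
grip_force: 0.0
15.35 TCP [ -17.6 -124.3] 0.3062 F rail axes [-0.3  0.1 -0.4] q7 -0.4
the job is handed in; nothing more can be done
None
```

I pushed the sample flat against the rail where it lay, then slid it along the rail into the corner pocket, touching both rail and end stop (home to about 0.3 mm in the last image); the arm finished clear and the job was handed in at 15.4 s.

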